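# Close and lock the feeding hatch of a nursery box

## Task

The birds in the taller of the two cardboard nursery boxes have been fed. With a finger, gently push the arm of that box's swing cover round until the disc covers the whole feeding hole, then push its turn-button round so that it points straight across the rim of the closed disc and locks it. Leave the lower box's hatch as it is and don't pick up or shift anything else.

Things in the scene. Friction and masses are not known exactly. Their poses are not given: they have to be found in the camera images.
- tall_box: cardboard carton 200 (x) by 220 (y) mm with a plywood lid 204 by 224 mm, 170 mm high to the top of the lid, fixed to the table; the taller of the two. In the lid a round hole of 52 mm, centred at x = -25, y = 20 mm, with a swing cover and a turn-button. Origin: centre of its underside; z up, -x the side towards the robot at yaw 0
- tall_cover (a joint): the tall box's swing cover about its vertical hinge. 0 = closed: arm along the box's -x, disc centred on the hole; grows counter-clockwise seen from above; at 1.57 the arm points along the box's -y, hole open. The hole is wholly covered within 0.12 rad of 0. It can be pushed past 0: stops at -0.6 and 1.7. Light friction (about 3 N, 90 mm out); stays where it is left
- tall_cover_hinge (a point): on the hinge axis of the tall box's cover, level with the lid's top; at x = 60, y = 20 mm in box axes. The cover is a sheet-aluminium disc, 74 mm across, 4 to 10 mm above the lid, its centre 85 mm from the hinge, under a wooden arm
- tall_cover_tip (a point): outer end of the tall box's cover arm, on its centre line, 125 mm from the hinge, 22 mm above the lid. The arm is a bar 16 mm wide, 10 to 34 mm above the lid, running from the hinge out over the disc
- tall_button (a joint): the tall box's turn-button about its vertical hinge. 0 = locked: points along the box's -y, across the rim of the closed disc; grows counter-clockwise seen from above; at 1.57 it points along the box's +x, clear of the disc. Stops at -0.6 and 2.2. Light friction (about 2.5 N, 35 mm out); stays where it is left
- tall_button_hinge (a point): on the hinge axis of the tall box's turn-button, level with the lid's top; at x = -25, y = 90 mm in box axes. The button is a wooden bar 14 mm wide, 13 to 27 mm above the lid (it passes over the disc), reaching 55 mm from the hinge and 12 mm behind it
- tall_button_tip (a point): free end of the tall box's turn-button, on its centre line, 55 mm from its hinge, 20 mm above the lid; when locked it ends 7 mm short of the side of the closed cover's arm
- low_box: cardboard carton 200 (x) by 220 (y) mm with a plywood lid 204 by 224 mm, 95 mm high to the top of the lid, fixed to the table; the lower of the two. In the lid a round hole of 52 mm, centred at x = -25, y = 20 mm, with a swing cover and a turn-button. Origin: centre of its underside; z up, -x the side towards the robot at yaw 0
- low_cover (a joint): the low box's swing cover about its vertical hinge. 0 = closed: arm along the box's -x, disc centred on the hole; grows counter-clockwise seen from above; at 1.57 the arm points along the box's -y, hole open. The hole is wholly covered within 0.12 rad of 0. It can be pushed past 0: stops at -0.6 and 1.7. Light friction (about 3 N, 90 mm out); stays where it is left
- low_cover_hinge (a point): on the hinge axis of the low box's cover, level with the lid's top; at x = 60, y = 20 mm in box axes. The cover is a sheet-aluminium disc, 74 mm across, 4 to 10 mm above the lid, its centre 85 mm from the hinge, under a wooden arm
- low_cover_tip (a point): outer end of the low box's cover arm, on its centre line, 125 mm from the hinge, 22 mm above the lid. The arm is a bar 16 mm wide, 10 to 34 mm above the lid, running from the hinge out over the disc
- low_button (a joint): the low box's turn-button about its vertical hinge. 0 = locked: points along the box's -y, across the rim of the closed disc; grows counter-clockwise seen from above; at 1.57 it points along the box's +x, clear of the disc. Stops at -0.6 and 2.2. Light friction (about 2.5 N, 35 mm out); stays where it is left
- low_button_hinge (a point): on the hinge axis of the low box's turn-button, level with the lid's top; at x = -25, y = 90 mm in box axes. The button is a wooden bar 14 mm wide, 13 to 27 mm above the lid (it passes over the disc), reaching 55 mm from the hinge and 12 mm behind it
- low_button_tip (a point): free end of the low box's turn-button, on its centre line, 55 mm from its hinge, 20 mm above the lid; when locked it ends 7 mm short of the side of the closed cover's arm
- food_pot: small white plastic pot, 40 mm across, 34 mm high, loose on a front corner of the tall box's lid (near x = -73, y = -80 mm in box axes); origin at the centre of its underside
- clip_roof: wooden clothes-peg, 72 by 10 by 13 mm, loose on the low box's lid; origin at its underside
- clip_table: the same clothes-peg lying on the table at the robot's left, beside a box; origin at its underside
- paper_roll: paper towel roll standing on the table, 120 mm across, 190 mm high; origin at the centre of its underside
- tub: clear plastic bowl, 110 mm across, 60 mm high, on the table; origin at the centre of its underside
- jar: closed glass jar, 68 mm across, 90 mm high, on the table; origin at the centre of its underside
- water_mug: white mug, 72 mm across, 85 mm high, on the table; origin at the centre of its underside
- spatula: spatula lying on the table at the robot's left; origin at its underside

How it is judged:
On the way, in this order (a step that is already met when the one before it is completed fails the run):
1. the tall box's disc covers its hole (value of joint tall_cover between -0.12 and 0.12 rad), for 0.2 s.
2. then its turn-button is turned across the closed disc (all of step 1 and value of joint tall_button between -0.3 and 0.3 rad), for 0.2 s.
At the end, for the whole second after the job is handed in: The tall box's cover is within 0.12 rad of closed (the hole wholly covered) and its turn-button within 0.3 rad of straight across the disc, both at rest; the low box's cover and button are within 10 mm of where they were (at their tips), and every loose thing is within 30 mm of where it started (all of step 2 and velocity of joint tall_cover between -0.05 and 0.05 rad/s and velocity of joint tall_button between -0.05 and 0.05 rad/s and distance of each of food_pot, clip_roof, clip_table, paper_roll, tub, jar, water_mug, spatula from where it was at the start of the episode below 0.03 m and distance of each of low_cover_tip, low_button_tip from where it was at the start of the episode below 0.01 m); the robot touches nothing.
It fails at once if the low box's hatch is moved (distance of any of low_cover_tip, low_button_tip from where it was at the start of the episode above 0.01 m).
It fails at once if a loose thing is lifted, carried or shifted by more than 30 mm (distance of any of food_pot, clip_roof, clip_table, paper_roll, tub, jar, water_mug, spatula from where it was at the start of the episode above 0.03 m).
It fails at once if the cover or the turn-button is squeezed or pushed roughly, with over 25 N (contact force between the fingers and tall_cover above 25 N or contact force between the fingers and tall_button above 25 N).
It also fails if it takes over 50 s, if anything falls off the work surface, if the arm or the gripper's body presses on something with over 40 N, if the wrist force passes 120 N, or if a joint passes its speed limit or range.

## Robot

A 7-joint arm with a two-finger parallel gripper is mounted at the origin on the work surface. World frame = base frame: x ahead of the robot, y to its left, z up, the work surface at z = 0. Lengths are in m, angles in rad, forces in N, time in s.
With the tool pointing down it reaches from about 0.35 to 0.9 m from the base axis. Payload 19.9 kg.
Tool frame: the origin (TCP) lies at the centre of the arm's flange, where the gripper is bolted on; the fingertips stand 173 mm ahead of it and the grasp point (between the pads) lies env.pinch_z ahead of it (env.pinch_z is the distance from the TCP to the grasp point, in m); z points along the fingers, y is the line along which they close (so a half turn about z gives the same grasp; the last joint's range is limited). The gripper opens to 85 mm and grips with 20 to 120 N. Pads are 22 mm wide; open, the fingers measure 114 mm over their backs; the gripper's body (76 mm by 85 mm) begins 54 mm behind the grasp point. The pads swing forward as they close: fully open they stand 13 mm farther back than shut.
Start: joints at [1.212, 0.417, -0.01, 1.614, 0.005, 1.111, -0.053], TCP at [0.195, -0.594, 0.405] pointing down, gripper open.
Joint ranges: [-2.81, 2.81], [-0.39, 2.02], [-1.27, 1.25], [0.06, 2.57], [-1.19, 4.33], [0.19, 2], [-2.82, 2.82]. Speed limits (rad/s): [1.89, 1.89, 2.39, 2.39, 3.01, 3.01, 3.01].

## Interface

Orientations are given as a unit quaternion [x, y, z, w].
In Python, from station import env gives the robot as it stands. The module is installed in compiled form; this text tells all that it offers. Calls block until the motion is done:
- env.move_to(position, orientation): joint-space move of the TCP to a pose.
- env.movel(position, vel=0.15, orientation=None, force_limit=None): straight line of the TCP; orientation=None keeps the orientation; vel is the mean speed in m/s. With force_limit (N) it stops when the force on the tool has changed by that much, and returns True; else False.
- env.movej(angles): joint-space move.
- env.move_gripper(opening): finger opening in m; the grip force is fixed at half the most; returns when the fingers have stopped.
- env.wait(seconds).
- env.ik(position, orientation): joint angles nearest the present ones, or None.
- env.grab_frame(name): name is "scene" or "top" or "wrist"; returns the picture (420x560x3 uint8, red, green, blue); there is no depth.
- env.get_calibration(name): a dict with "mtx" (3x3 intrinsics, pixels), "dist_coeffs" ([k1, k2, p1, p2, k3] as OpenCV has them; the pictures are not rectified), "R" (3x3) and "t" (3): a world point X has camera coordinates R X + t. Camera axes: x right, y down, z forward; pixel columns grow to the right and rows downward; lengths in m; the calibration is good to about 2 mm. A picture is of the moment at which its call begins: read the wrist's pose just before it. get_calibration takes no time and is no camera call; for the wrist camera it gives the pose at the moment of the call.
A pose or a line that the arm cannot do raises env.MotionError and nothing moves.
- env.sign_off(): hands the job in; it is judged then, once.
Readings, each from a call of its own:
- env.read_t(): time.
- env.read_joints(): joint angles.
- env.read_qd(): joint speeds.
- env.read_tau(): joint torques, N m.
- env.read_position(): TCP position.
- env.read_orientation(): TCP orientation.
- env.read_ft_force(): force on the tool from outside, world axes, zero at the start.
- env.read_torque(): the same for the moment, N m.
- env.read_width(): finger opening in m.
- env.read_grip_force(): force on a finger pad.
Only numpy, scipy, OpenCV 4.12 (cv2) and the standard library are available. Lean on these libraries where they do the work, as an engineer would, in place of code of your own. Each camera call takes 0.05 s, during which the arm holds its last target. There are 200 camera calls.

## Working session

There is one attempt and no reset: what is moved stays moved. The work goes in short steps, each a Python script; the robot and the scene stay as the last script left them, time stands still between calls to the robot, and variables do not carry over. Pictures are saved under pics/ and viewed, at most 10 in all, crops included, and the job is handed in when it is done.

```bash
mkdir -p pics
python3 - <<'E'
from station import env
import cv2
for n in ("scene","top"):
    cv2.imwrite(f"pics/{n}0.png",cv2.resize(env.grab_frame(n)[:,:,::-1],(800,600),interpolation=cv2.INTER_CUBIC))
    c=env.get_calibration(n); print(n,c["mtx"].round(1).tolist(),c["dist_coeffs"],(-c["R"].T@c["t"]).round(3),c["R"].round(2).tolist())
print(env.read_t(),env.pinch_z,env.read_orientation(),env.read_width())
E
```

```text
scene [[502.1, 0.0, 286.7], [0.0, 502.1, 201.5], [0.0, 0.0, 1.0]] [-0.0729081  0.         0.         0.         0.       ] [1.113 0.55  1.299] [[-0.72, 0.69, -0.0], [0.59, 0.61, -0.53], [-0.37, -0.39, -0.84]]
top [[485.2, 0.0, 285.3], [0.0, 485.2, 202.8], [0.0, 0.0, 1.0]] [-0.1707528  0.         0.         0.         0.       ] [0.353 0.037 1.585] [[0.02, -1.0, 0.0], [-0.99, -0.02, -0.17], [0.17, 0.0, -0.99]]
0.1 0.1547 [ 9.87479208e-01  1.57748149e-01 -1.38454455e-04 -5.62036437e-04] 0.08541453190218937
```

View pics/top0.png

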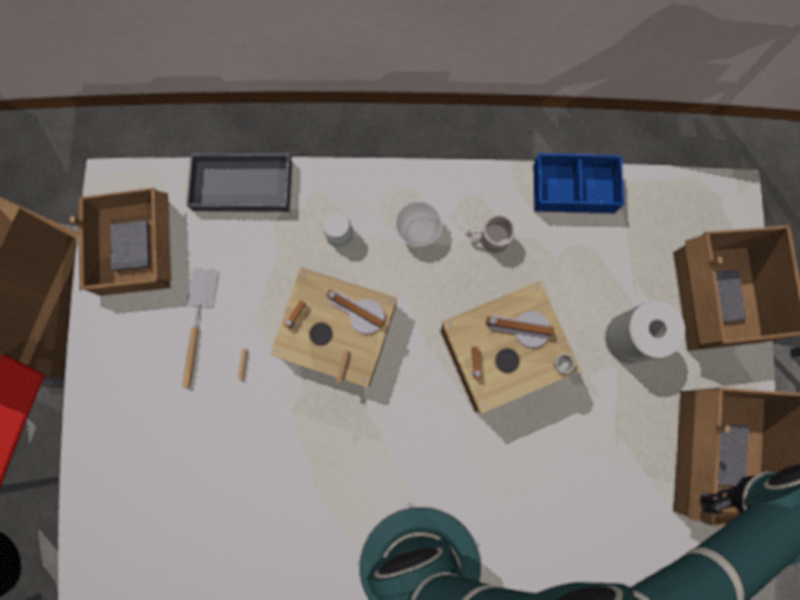

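View pics/scene0.png

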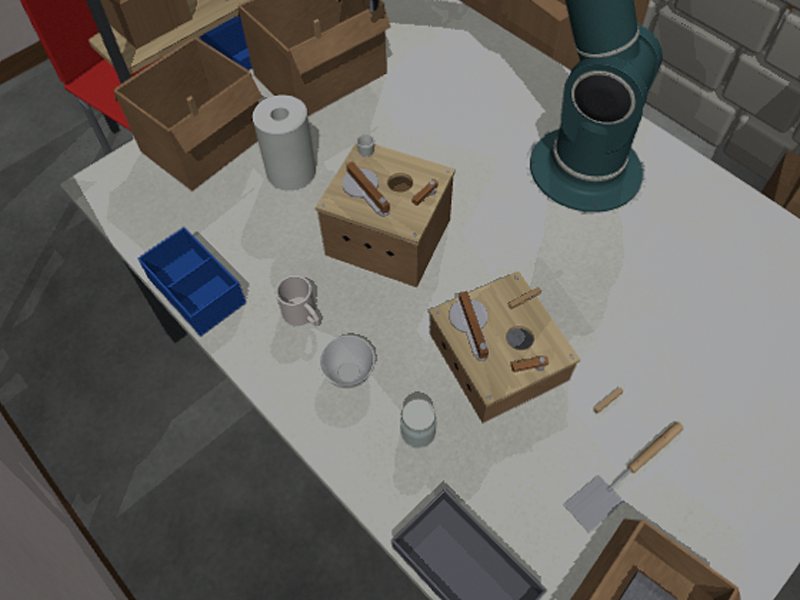

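In the top view the tall box (the one with the pot) is at about (510,345), with its open cover and turn-button visible. Next I'll enlarge crops of it.

Run:
```python
from station import env
import cv2, numpy as np
a=env.grab_frame("top")[190:295,300:420,::-1]
b=env.grab_frame("scene")[95:205,215:325,::-1]
a=cv2.resize(a,None,fx=5,fy=5,interpolation=cv2.INTER_CUBIC); b=cv2.resize(b,None,fx=5,fy=5,interpolation=cv2.INTER_CUBIC)
cv2.imwrite("pics/topc.png",a); cv2.imwrite("pics/scenec.png",b)
```

```text
(no output)
```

View pics/topc.png

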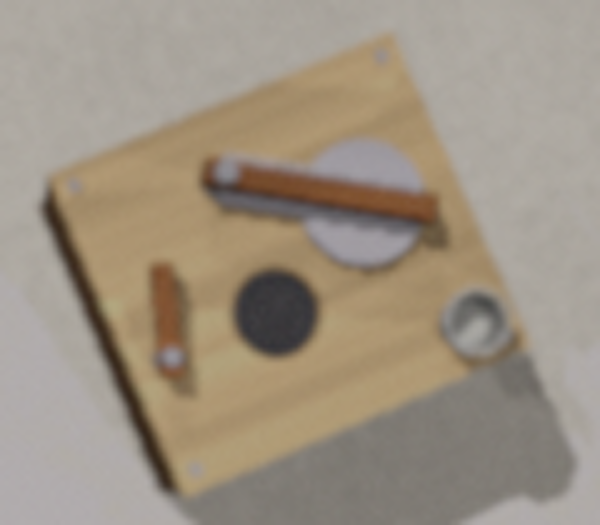

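View pics/scenec.png

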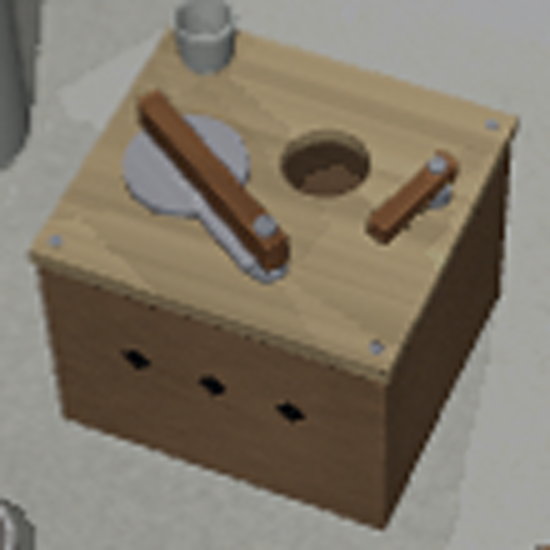

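Top crop: lid corners at (50,178), (393,35), (528,350) and (180,495), hole (275,312), cover tip about (436,207), button end about (162,266). Scene crop: lid corners (388,378), (32,255), (172,30) and (518,118). I'll fit the pose and both joint angles together.

```bash
cat > fit.py <<'E'
from station import env
import cv2, numpy as np
from scipy.optimize import least_squares
H=.17
def pts(p):
    x,y,th,c,b=p
    ch=np.array([.06,.02]); bh=np.array([-.025,.09])
    u=lambda a:np.array([np.cos(a),np.sin(a)])
    L=[(.102,.112,H),(.102,-.112,H),(-.102,-.112,H),(-.102,.112,H),(-.025,.02,H),
       (*ch,H+.035),(*(ch+.125*u(np.pi+c)),H+.034),(*bh,H+.028),(*(bh+.055*u(-np.pi/2+b)),H+.027)]
    L=np.array(L); r=np.array([[np.cos(th),-np.sin(th)],[np.sin(th),np.cos(th)]])
    L[:,:2]=L[:,:2]@r.T+[x,y]; return L
def proj(n,P):
    c=env.get_calibration(n)
    return cv2.projectPoints(P,cv2.Rodrigues(c["R"])[0],c["t"],c["mtx"],c["dist_coeffs"])[0][:,0]
top=np.array([(50,178),(393,35),(528,350),(180,495),(275,312),(228,172),(436,207),(172,357),(162,266)])/5-.4+[300,190]
sc=np.array([(388,378),(32,255),(172,30),(518,118),(325,163),(265,225),(150,97),(437,162),(378,228)])/5-.4+[215,95]
f=lambda p:np.concatenate([proj("top",pts(p))-top,proj("scene",pts(p))-sc])
if __name__=="__main__":
    s=least_squares(lambda p:f(p).ravel(),[.5,-.2,.4,1.3,1.2],loss="soft_l1")
    print(s.x.round(4)); print(f(s.x).round(1).tolist()); print(pts(s.x).round(3))
    np.save("pose.npy",s.x)
E
python3 fit.py
```

```text
[ 0.4839 -0.1759  0.409   1.0072  1.2781]
[[-0.9, -0.9], [-0.6, -1.0], [0.5, -0.9], [0.6, 0.3], [-0.0, 0.1], [-0.7, -0.0], [0.2, 0.2], [-0.4, -0.1], [-0.6, -1.0], [0.2, -1.4], [-0.7, -1.1], [1.3, -3.9], [0.2, -0.4], [0.3, -0.3], [0.2, 0.4], [-0.6, -1.0], [0.2, 0.6], [-0.1, -0.9]]
[[ 0.533 -0.033  0.17 ]
 [ 0.622 -0.238  0.17 ]
 [ 0.435 -0.319  0.17 ]
 [ 0.346 -0.114  0.17 ]
 [ 0.453 -0.167  0.17 ]
 [ 0.531 -0.134  0.205]
 [ 0.512 -0.257  0.204]
 [ 0.425 -0.103  0.198]
 [ 0.48  -0.097  0.197]]
```

Fit is good to about 2 mm, with cover ≈1.007 rad and button ≈1.278 rad. Now I'll plan both push arcs and check that IK can reach them.

```bash
cat > push.py <<'E'
from station import env
import numpy as np
from fit import pts,H
p=np.load("pose.npy"); th=p[2]; P=pts(p)
TIP=.173; HF=.011
J={"cover":(P[5,:2],th+np.pi,.080,.008,p[3]),"button":(P[7,:2],th-np.pi/2,.034,.007,p[4])}
def pose(j,ang,gap=0,z=H+.016):
    h,a0,r,hw,_=J[j]; a=a0+ang
    u=np.array([np.cos(a),np.sin(a)]); n=np.array([-u[1],u[0]])
    xy=h+r*u+(hw+HF+gap)*n
    f=(a+np.pi/2+FL[j]*np.pi+np.pi)%(2*np.pi)-np.pi
    return np.r_[xy,z+TIP],np.array([np.cos(f/2),np.sin(f/2),0,0])
FL={"cover":0,"button":0}
E
python3 - <<'E'
import push; from push import *
for j in J:
  for fl in (0,1):
    FL[j]=fl
    for a in (J[j][4],.5,0):
        x,q=pose(j,a,.015); s=env.ik(x,q); print(j,fl,x.round(3),q.round(2),None if s is None else np.round(s,2))
E
```

```text
cover 0 [ 0.552 -0.218  0.359] [ 1.   -0.08  0.    0.  ] [ 0.47  0.42 -0.19  1.73  0.09  1.   -1.48]
cover 0 [ 0.509 -0.218  0.359] [ 0.95 -0.32  0.    0.  ] [ 0.43  0.34 -0.1   1.84  0.04  0.96 -1.92]
cover 0 [ 0.471 -0.197  0.359] [ 0.84 -0.55  0.    0.  ] [ 0.4   0.27 -0.07  1.94  0.02  0.93 -2.42]
cover 1 [ 0.552 -0.218  0.359] [0.08 1.   0.   0.  ] [ 0.82  0.48 -0.65  1.72  0.33  1.05  1.47]
cover 1 [ 0.509 -0.218  0.359] [0.32 0.95 0.   0.  ] [ 0.81  0.4  -0.58  1.82  0.25  1.    1.04]
cover 1 [ 0.471 -0.197  0.359] [0.55 0.84 0.   0.  ] [ 0.82  0.32 -0.57  1.93  0.21  0.96  0.56]
button 0 [ 0.455 -0.066  0.359] [0.66 0.75 0.   0.  ] [ 0.64  0.23 -0.63  2.04  0.17  0.93  0.04]
button 0 [ 0.472 -0.098  0.359] [0.9  0.44 0.   0.  ] [ 0.59  0.25 -0.51  1.99  0.15  0.93 -0.66]
button 0 [ 0.469 -0.121  0.359] [0.98 0.2  0.   0.  ] [ 0.56  0.25 -0.42  1.99  0.12  0.93 -1.09]
button 1 [ 0.455 -0.066  0.359] [ 0.75 -0.66  0.    0.  ] [-0.85  0.32  1.09  2.08 -0.35  0.94 -2.59]
button 1 [ 0.472 -0.098  0.359] [ 0.44 -0.9   0.    0.  ] [ 1.04  0.4  -1.08  1.98  0.42  1.01  2.24]
button 1 [ 0.469 -0.121  0.359] [ 0.2  -0.98  0.    0.  ] [ 1.09  0.41 -1.08  1.98  0.43  1.01  1.79]
```

```bash
sed -i 's/"cover":0,"button":0/"cover":1,"button":0/' push.py
python3 - <<'E'
from push import *
import cv2
env.move_gripper(0)
x=env.read_position(); env.movel([x[0],x[1],.5],vel=.25)
c0=J["cover"][4]
x,q=pose("cover",c0,.018,z=H+.12); env.move_to(x,q)
f0=env.read_ft_force()
x,q=pose("cover",c0,.018); hit=env.movel(x,vel=.06,force_limit=4)
print(hit,env.read_position()-x,env.read_ft_force()-f0,env.read_t())
im=env.grab_frame("scene")[60:200,190:340,::-1]
cv2.imwrite("pics/s1.png",cv2.resize(im,None,fx=4,fy=4,interpolation=cv2.INTER_CUBIC))
E
```

```text
False [ 4.91019117e-05 -2.32012184e-05  2.67466783e-04] [-0.36637485 -0.07970383  1.0091725 ] 5.275
```

View pics/s1.png

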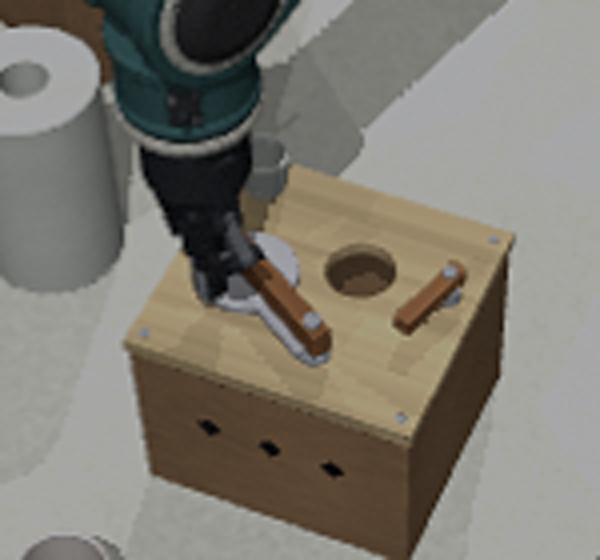

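The closed fingers stand clear beside the arm at (210,285), over the disc and not touching anything. I'll sweep the cover round next.

```bash
cat >> push.py <<'E'
def sweep(j,a_end,n,vel=.05,lim=12):
    a0=J[j][4]
    for i,a in enumerate(np.r_[a0,np.linspace(a0,a_end,n+1)[1:]]):
        x,q=pose(j,a,.002 if i==0 else 0)
        hit=env.movel(x,vel=vel,orientation=q,force_limit=lim)
        print(round(a,3),hit,np.round(env.read_ft_force(),1),env.read_t())
        if hit: return
E
python3 - <<'E'
from push import *
import cv2
sweep("cover",0.0,6)
im=env.grab_frame("scene")[60:200,190:340,::-1]
cv2.imwrite("pics/s2.png",cv2.resize(im,None,fx=4,fy=4,interpolation=cv2.INTER_CUBIC))
E
```

```text
1.007 False [0.4 0.4 0.4] 5.7917
0.839 False [ 0.8 -0.2 -0.6] 6.2583
0.671 False [0.4 0.6 0.1] 6.6833
0.504 False [ 0.5  0.6 -0.2] 7.1083
0.336 False [-1.4  0.1 -0.5] 7.5333
0.168 False [-0.4  0.  -0.5] 7.9583
0.0 False [ 0.4 -0.3 -1.1] 8.3833
```

View pics/s2.png

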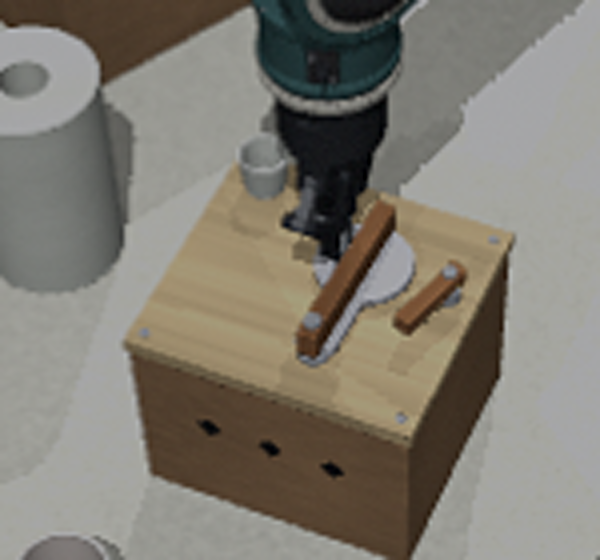

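The cover now looks closed, with hinge screw at (312,320) and tip about (385,208). I'll check its angle, back off, then line up beside the button.

Run:
```python
from push import *
from fit import proj
import cv2
for c in (-.1,0,.1,.2): 
    d=p.copy(); d[3]=c; print(c,((proj("scene",pts(d))[5:9]-[190,60]+.4)*4).round(0).tolist())
x,q=pose("cover",0,.02); env.movel(x,vel=.1)
x,q=pose("cover",0,.02,z=H+.1); env.movel(x,vel=.2)
b=J["button"][4]
x,q=pose("button",b,.018,z=H+.1); env.move_to(x,q)
x,q=pose("button",b,.018); print(env.movel(x,vel=.06,force_limit=4),env.read_t())
im=env.grab_frame("scene")[60:200,190:340,::-1]
im2=env.grab_frame("top")[190:295,300:420,::-1]
im=cv2.resize(im,(430,400),interpolation=cv2.INTER_CUBIC); im2=cv2.resize(im2,(457,400),interpolation=cv2.INTER_CUBIC)
cv2.imwrite("pics/s3.png",cv2.resize(np.hstack([im,im2]),(800,361)))
```

```text
-0.1 [[313.0, 322.0], [398.0, 205.0], [450.0, 272.0], [402.0, 319.0]]
0 [[313.0, 322.0], [382.0, 200.0], [450.0, 272.0], [402.0, 319.0]]
0.1 [[313.0, 322.0], [366.0, 196.0], [450.0, 272.0], [402.0, 319.0]]
0.2 [[313.0, 322.0], [350.0, 193.0], [450.0, 272.0], [402.0, 319.0]]
False 11.5167
```

View pics/s3.png

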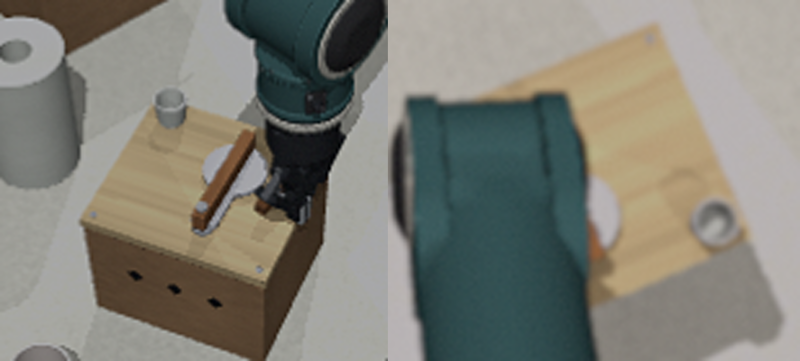

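The cover is at about −0.02 rad, and the fingers stand beside the button. I'll sweep the button, then back off and up to look.

Run:
```python
from push import *
import cv2
sweep("button",0.0,6)
x,q=pose("button",0,.015); env.movel(x,vel=.1)
x,q=pose("button",0,.015,z=H+.12); env.movel(x,vel=.2)
env.move_to([.4,-.5,.5],env.read_orientation())
print(env.read_t())
im=env.grab_frame("top")[190:295,300:420,::-1]
im2=env.grab_frame("scene")[95:205,215:325,::-1]
cv2.imwrite("pics/s4.png",np.hstack([cv2.resize(im,(457,400),interpolation=cv2.INTER_CUBIC),cv2.resize(im2,(400,400),interpolation=cv2.INTER_CUBIC)])[:,:800])
cv2.imwrite("pics/t4.png",cv2.resize(env.grab_frame("top")[:,:,::-1],(800,600),interpolation=cv2.INTER_CUBIC))
```

```text
1.278 False [0.5 0.  0.5] 12.0833
1.065 False [0.5 0.4 0. ] 12.45
0.852 False [0.4 0.  0.1] 12.8167
0.639 False [ 0.4 -0.2  0.7] 13.1833
0.426 False [-0.5  0.7 -0.5] 13.55
0.213 False [-0.   0.4  0.1] 13.9167
0.0 False [ 0.2 -0.5 -0.7] 14.2833
16.6917
```

View pics/s4.png

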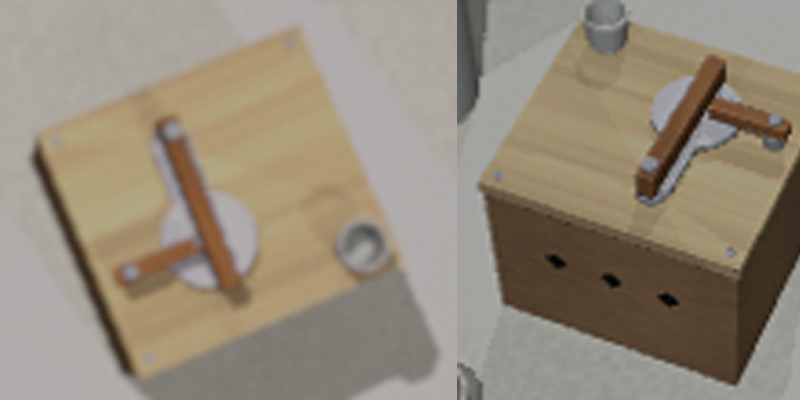

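The top view shows the cover running from (172,130) to (228,285) and the button from (130,271) to (197,246) across the disc rim. The pot hasn't moved. I'll turn these pixels into angles before handing in.

Run:
```python
from push import *
from fit import proj
from scipy.optimize import least_squares
s=400/105; m=(np.array([(172,130),(228,285),(130,271),(197,246)])+.5)/s-.5+[300,190]
def f(v):
    d=p.copy(); d[3:]=v; return (proj("top",pts(d))[5:9]-m)[[1,3]].ravel()
r=least_squares(f,[0,0]); print(r.x,r.fun)
```

```text
[-0.05354051 -0.04033492] [ 0.2172904   0.59229664  0.09788368 -0.03771793]
```

View pics/t4.png

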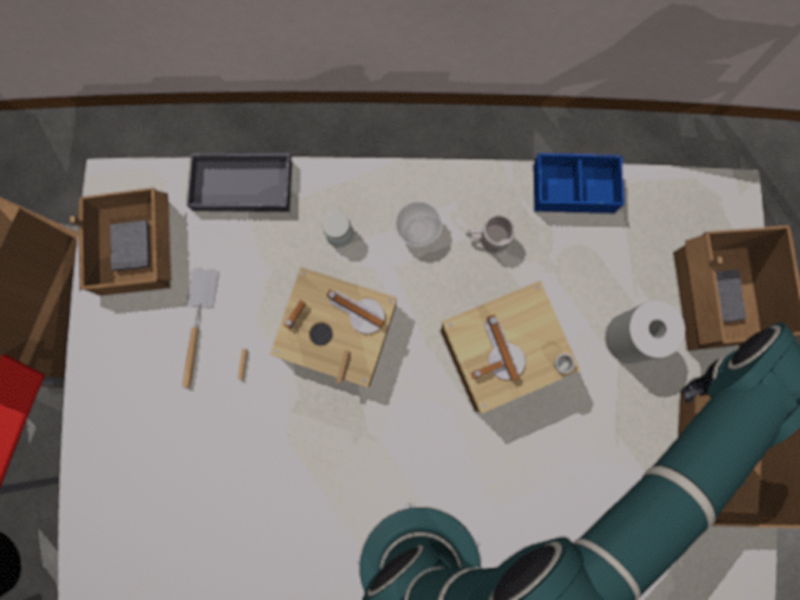

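Cover is at about −0.05 rad (limit ±0.12) and button at about −0.04 rad (limit ±0.3). Everything else sits where it was in the first picture, and the arm is clear, so I'm handing in.

```bash
python3 -c "
from station import env
print(env.sign_off())"
```

```text
the job is handed in; nothing more can be done
None
```

I pushed the tall box's cover shut (about −0.05 rad, limit ±0.12) and turned its button across the disc to lock it (about −0.04 rad, limit ±0.3); nothing else looked moved in the last picture, and the job is handed in, though no verdict came back.

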